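# Put each piston with its own cylinder sleeve

### The job

Pick out the four pistons standing on the bench and put each one with the cylinder sleeve it fits, smallest piston with smallest sleeve and so on up: stand it upright, crown up, in the middle of the black rubber pad in front of that sleeve. Set the pistons down gently rather than dropping them, and leave the glass jar standing where it is.

Things in the scene. Friction and masses are not known exactly. Their poses are not given: they have to be found in the camera images.
- piston_34: The smallest of four loose engine pistons: a solid aluminium cylinder 34 mm in diameter and 38 mm tall, with three dark piston rings near the top, a gudgeon pin across it and two grey valve pockets in the flat crown. It stands crown up on the bench. Origin: centre of its underside; z runs up to the crown. Weighs under 0.5 kg.
- piston_44: The second smallest of four loose engine pistons: a solid aluminium cylinder 44 mm in diameter and 42 mm tall, with three dark piston rings near the top, a gudgeon pin across it and two grey valve pockets in the flat crown. It stands crown up on the bench. Origin: centre of its underside; z runs up to the crown. Weighs under 0.5 kg.
- piston_54: The second largest of four loose engine pistons: a solid aluminium cylinder 54 mm in diameter and 47 mm tall, with three dark piston rings near the top, a gudgeon pin across it and two grey valve pockets in the flat crown. It stands crown up on the bench. Origin: centre of its underside; z runs up to the crown. Weighs under 0.5 kg.
- piston_64: The largest of four loose engine pistons: a solid aluminium cylinder 64 mm in diameter and 52 mm tall, with three dark piston rings near the top, a gudgeon pin across it and two grey valve pockets in the flat crown. It stands crown up on the bench. Origin: centre of its underside; z runs up to the crown. Weighs under 0.5 kg.
- tray_34: Fixed steel tray, 194 x 104 mm, lip top 7 mm above the bench. Square black rubber pad (84 mm, top 5 mm above the bench) at its robot end; fixed behind it an upright dark steel cylinder sleeve, the smallest of four: 35 mm bore, 44 mm outside, top 47 mm above the bench. Origin: centre of the pad, at bench level (z = 0). x points from pad to sleeve (centre at x = +90 mm), y across.
- tray_44: Fixed steel tray, 194 x 104 mm, lip top 7 mm above the bench. Square black rubber pad (84 mm, top 5 mm above the bench) at its robot end; fixed behind it an upright dark steel cylinder sleeve, the second smallest of four: 45 mm bore, 54 mm outside, top 51 mm above the bench. Origin: centre of the pad, at bench level (z = 0). x points from pad to sleeve (centre at x = +90 mm), y across.
- tray_54: Fixed steel tray, 194 x 104 mm, lip top 7 mm above the bench. Square black rubber pad (84 mm, top 5 mm above the bench) at its robot end; fixed behind it an upright dark steel cylinder sleeve, the second largest of four: 55 mm bore, 64 mm outside, top 56 mm above the bench. Origin: centre of the pad, at bench level (z = 0). x points from pad to sleeve (centre at x = +90 mm), y across.
- tray_64: Fixed steel tray, 194 x 104 mm, lip top 7 mm above the bench. Square black rubber pad (84 mm, top 5 mm above the bench) at its robot end; fixed behind it an upright dark steel cylinder sleeve, the largest of four: 65 mm bore, 74 mm outside, top 61 mm above the bench. Origin: centre of the pad, at bench level (z = 0). x points from pad to sleeve (centre at x = +90 mm), y across.
- jar: Glass jar with a steel lid, 64 mm in diameter and 62 mm tall, loose, standing among the pistons. Origin: centre of its underside. A bystander.
Mind the look-alikes: they are no part of the job. Leave any pink or purple look-alike of the jar alone.

How it is judged:
At the end, for the whole second after the job is handed in: Each piston stands upright (within 0.1 rad), crown up, released and at rest on the rubber pad of the tray whose sleeve matches it in size, its centre within 15 mm of the pad's centre; the jar is upright and within 25 mm of where it began (horizontal distance between piston_34 and tray_34 below 0.015 m and height (world z) of piston_34 between 0.002 and 0.009 m and angle between each of piston_34, piston_44, piston_54, piston_64's own z axis and vertical below 0.1 rad and linear speed of each of piston_34, piston_44, piston_54, piston_64 below 0.02 m/s and horizontal distance between piston_44 and tray_44 below 0.015 m and height (world z) of piston_44 between 0.002 and 0.009 m and horizontal distance between piston_54 and tray_54 below 0.015 m and height (world z) of piston_54 between 0.002 and 0.009 m and horizontal distance between piston_64 and tray_64 below 0.015 m and height (world z) of piston_64 between 0.002 and 0.009 m and distance of jar from where it was at the start of the episode below 0.025 m and angle between jar's own z axis and vertical below 0.3 rad); the robot touches nothing.
It fails at once if a piston is dropped on or driven into a tray (over 60 N) ((contact force between piston_34 and tray_34 above 60 N or contact force between piston_34 and tray_44 above 60 N or contact force between piston_34 and tray_54 above 60 N or contact force between piston_34 and tray_64 above 60 N) or (contact force between piston_44 and tray_34 above 60 N or contact force between piston_44 and tray_44 above 60 N or contact force between piston_44 and tray_54 above 60 N or contact force between piston_44 and tray_64 above 60 N) or (contact force between piston_54 and tray_34 above 60 N or contact force between piston_54 and tray_44 above 60 N or contact force between piston_54 and tray_54 above 60 N or contact force between piston_54 and tray_64 above 60 N) or (contact force between piston_64 and tray_34 above 60 N or contact force between piston_64 and tray_44 above 60 N or contact force between piston_64 and tray_54 above 60 N or contact force between piston_64 and tray_64 above 60 N)).
It fails at once if the glass jar is knocked over or pushed away (over 25 mm) (distance of jar from where it was at the start of the episode above 0.025 m or angle between jar's own z axis and vertical above 0.3 rad).
It also fails if it takes over 104 s, if anything falls off the work surface, if the arm or the gripper's body presses on something with over 40 N, if the wrist force passes 120 N, or if a joint passes its speed limit or range.

### The arm

A 6-joint arm with a two-finger parallel gripper is mounted at the origin on the work surface. World frame = base frame: x ahead of the robot, y to its left, z up, the work surface at z = 0. Lengths are in m, angles in rad, forces in N, time in s.
With the tool pointing down it reaches from about 0.25 to 0.775 m from the base axis. Payload 4 kg.
Tool frame: the origin (TCP) lies at the very end of the fingers, on their centre line; the grasp point (between the pads) lies 19 mm behind it (robot.pinch_z is the distance from the TCP to the grasp point, in m); z points along the fingers, y is the line along which they close (so a half turn about z gives the same grasp; the last joint's range is limited). The gripper opens to 94 mm and grips with 3 to 60 N. Pads are 16 mm wide; open, the fingers measure 119 mm over their backs; the gripper's body (75 mm by 177 mm) begins 78 mm behind the grasp point.
Start: joints at [1.046, 0.087, 1.371, -0, 1.684, -0.103], TCP at [0.225, 0.502, 0.206] pointing down, gripper open.
Joint ranges: [-3.1, 3.1], [-0.76, 2.03], [0.27, 2.55], [-1.08, 4.22], [0.17, 2.65], [-2.57, 2.57]. Speed limits (rad/s): [2.79, 2.79, 3.14, 3.14, 3.14, 3.14].

### API

Orientations are given as [roll, pitch, yaw] about the fixed x, y, z axes, in that order (R = Rz(yaw) Ry(pitch) Rx(roll)).
In Python, from bench import robot gives the robot as it stands.
- The arm moves only by the tool arm_command, never from a script. Its argument "targets" is one flat list of numbers, 7 for each row, row after row: the turn, a rotation vector about the tool's x, y, z in degrees, then the shift along the tool's x, y, z in mm, then the closure, from -1 (fully open) to 1 (shut). In form: [ax, ay, az, x, y, z, hand, ax, ay, az, x, y, z, hand, ...]. A call has 1 to 20 rows; each row is the pose to reach, as a shift and turn from the pose commanded when the call began, along the tool's axes at that moment; what a row does not reach only later rows make up. A row lasts 1/10 s, in which the tool goes at most 50 mm and 8.59 degrees, less where a joint would pass 70% of its speed; a pose out of reach is approached as far as the arm can. A call with a gripper value outside its range is refused whole. The fingers move at their own pace and stop on an object; the grip force is fixed at half the most. Time passes only in rows, so rows that repeat a pose let the fingers close. It gives the time, the measured TCP pose, the force, the opening and the grip force at its end, in the units of the state.
- robot.get_obs(): the state, without advancing time (a new reading comes with each control period).
- robot.snapshot(name): name is "scene" or "top" or "wrist"; returns a dict with "color" (400x640x3 uint8, red, green, blue), "range_z" (400x640 float32, m along the optical axis (not along the pixel's ray), 0 where there is no reading), "fx", "fy", "cx", "cy" (pixels), "dist_coeffs" ([k1, k2, p1, p2, k3] as OpenCV has them; the pictures are not rectified), "T" (4x4, takes a point from camera to world coordinates); the wrist camera has in their place "T_tool_cam" (4x4, takes a point from camera to tool coordinates, whose origin is the TCP and whose axes are the flange's). Camera axes: x right, y down, z forward; pixel columns grow to the right and rows downward; lengths in m; the calibration is good to about 2 mm. A picture is of the moment at which its call begins: read the wrist's pose just before it.
- robot.close_job(): hands the job in; it is judged then, once.
The state is a dict: "time": time; "joint_positions": joint angles; "qvel": joint speeds; "joint_torque": joint torques, N m; "tool_pos": TCP position; "ee_rot": TCP orientation; "wrist_force": force on the tool from outside, world axes, zero at the start; "wrist_torque": the same for the moment, N m; "width": finger opening in m; "finger_force": force on a finger pad.
Only numpy, scipy, OpenCV 4.12 (cv2) and the standard library are available. Lean on these libraries where they do the work, as an engineer would, in place of code of your own. Each camera call takes 0.05 s, during which the arm holds its last target. There are 200 camera calls.

## Working session

There is one attempt and no reset: what is moved stays moved. The work goes in short steps, Python scripts to look and compute and a tool call to move; the robot and the scene stay as the last step left them, time stands still between calls to the robot, and variables do not carry over. Pictures are saved under pics/ and viewed, at most 14 in all, crops included, and the job is handed in when it is done.

Besides the shell and the picture viewer there is one more tool, called after "Request:" as name(argument=value, ...), one argument or row to a line, values as JSON. arm_command: Moves the arm, as the interface text tells. Its arguments: {"type":"object","properties":{"targets":{"type":"array"}},"required":["targets"]}

```bash
mkdir -p pics; ls
python3 - <<'E'
from bench import robot
import cv2,pickle
print(robot.get_obs())
d={n:robot.snapshot(n) for n in("top","scene")}
pickle.dump(d,open('s0.pkl','wb'))
for n in d:
    cv2.imwrite(f'pics/{n}0.png',d[n]['color'][...,::-1]); print(n,d[n]['T'].round(3).tolist(),d[n]['fx'],d[n]['dist_coeffs'])
E
```

```text
pics
{'time': 0.0, 'joint_positions': array([ 1.04592865e+00,  8.79292635e-02,  1.37221830e+00, -1.76048886e-05,
        1.68359809e+00, -1.03067234e-01]), 'qvel': array([ 6.31134723e-05,  1.65522987e-03, -1.80247439e-03, -3.61224473e-04,
       -1.97490383e-04,  7.25417188e-04]), 'joint_torque': array([ 3.66790746e-04, -3.40196264e+01, -3.02421319e+01,  7.18330918e-02,
        3.32254416e-02, -1.48229483e-04]), 'tool_pos': array([0.22489341, 0.50132745, 0.20433649]), 'ee_rot': array([-3.13944928e+00, -2.04106518e-04,  2.71979003e+00]), 'wrist_force': array([ 1.12981886, -1.26772927, -0.43749838]), 'wrist_torque': array([-0.01576856, -0.00338169, -0.04156713]), 'finger_force': 0.0, 'width': 0.09377456739662192}
top [[0.009, -0.992, 0.126, 0.338], [-1.0, -0.011, -0.011, -0.034], [0.012, -0.126, -0.992, 1.021], [0.0, 0.0, 0.0, 1.0]] 412.2055522447576 [0.00175786 0.         0.         0.         0.        ]
scene [[-0.377, 0.715, -0.589, 0.95], [0.926, 0.301, -0.228, 0.155], [0.015, -0.631, -0.775, 0.701], [0.0, 0.0, 0.0, 1.0]] 368.2437974809682 [-0.04619348  0.          0.          0.          0.        ]
```

View pics/top0.png

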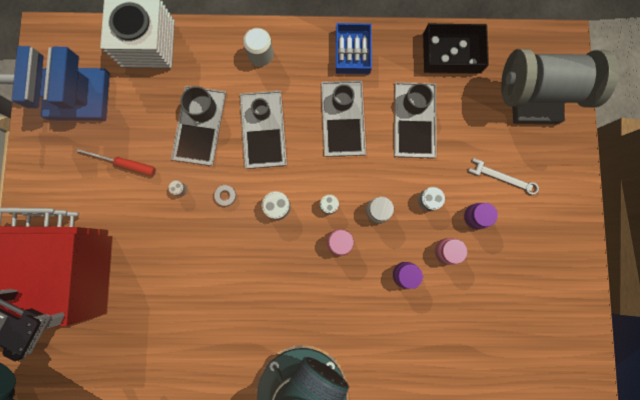

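View pics/scene0.png

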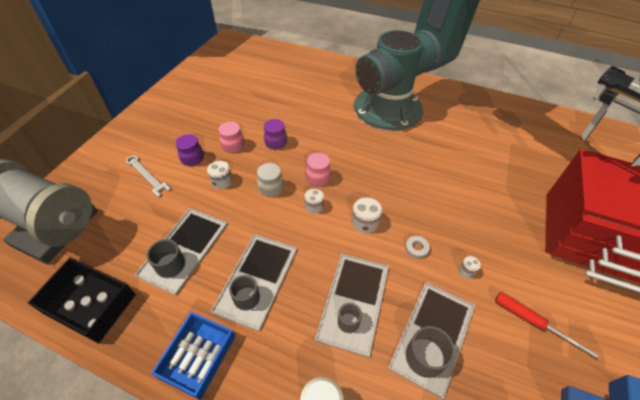

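The top view shows pistons at about (177,188), (275,205), (329,204) and (432,198), and the jar at (381,209). The pads are near (195,143), (264,147), (345,136) and (415,138), each with its sleeve above it.

```bash
cat > h.py <<'E'
import numpy as np,cv2
def world(s,T=None):
    T=s['T'] if T is None else T
    K=np.array([[s['fx'],0,s['cx']],[0,s['fy'],s['cy']],[0,0,1]])
    v,u=np.mgrid[:400,:640]
    n=cv2.undistortPoints(np.stack([u,v],-1).reshape(-1,1,2).astype(np.float64),K,np.array(s['dist_coeffs'],float)).reshape(400,640,2)
    z=s['range_z'];P=np.dstack([n[...,0]*z,n[...,1]*z,z])
    W=P@T[:3,:3].T+T[:3,3]; W[z==0]=np.nan
    rays=np.dstack([n,np.ones((400,640))])@T[:3,:3].T
    return W,rays,T[:3,3]
def onplane(s,z0,T=None):
    W,r,o=world(s,T); return o+r*((z0-o[2])/r[...,2])[...,None]
def rect(m,P):
    n,l,st,c=cv2.connectedComponentsWithStats(m.astype(np.uint8)); 
    i=1+np.argmax(st[1:,4]); p=P[l==i][:,:2]
    (cx,cy),(w,h),a=cv2.minAreaRect((p*1000).astype(np.float32)); return cx,cy,w,h,a
E
python3 - <<'E'
import pickle,numpy as np,cv2
from h import *
s=pickle.load(open('s0.pkl','rb'))['top']; W,_,_=world(s)
print('table z',np.nanmedian(W[250:300,150:250,2]))
for n,(u,v) in dict(a=(177,188),b=(275,205),c=(329,204),d=(432,198),jar=(381,209),p1=(341,242),v1=(407,276),v2=(482,215),p2=(452,252)).items():
    w=W[v-22:v+22,u-22:u+22].reshape(-1,3); zt=np.nanpercentile(W[v-4:v+5,u-4:u+5,2],50)
    p=w[abs(w[:,2]-zt)<.006]; c,r=cv2.minEnclosingCircle((p[:,:2]*1000).astype(np.float32))
    print(n,'ztop',round(zt*1000),'c',np.round(c),'d',round(2*r),'areaD',)
P=onplane(s,.005);g=s['color'].max(2)
for n,(u,v) in dict(A=(195,143),B=(264,147),C=(345,136),D=(415,138)).items():
    m=np.zeros((400,640),bool); m[v-30:v+30,u-35:u+35]=(g<50)[v-30:v+30,u-35:u+35]
    m[:v-15]&=False
    print(n,np.round(rect(m,P),1))
    # tray plate incl. pad & sleeve by height
    m=np.zeros((400,640),bool)
    w=W[v-60:v,u-40:u+40].reshape(-1,3); q=w[(w[:,2]>.04)&(w[:,2]<.07)]; c,r=cv2.minEnclosingCircle((q[:,:2]*1000).astype(np.float32)); print('  sleeve',np.round(c),round(2*r),np.nanpercentile(q[:,2],80))
E
```

```text
table z -0.0008370593081870048
a ztop 38 c [480. 307.] d 35 areaD
b ztop 51 c [440.  65.] d 64 areaD
c ztop 42 c [445. -62.] d 44 areaD
d ztop 47 c [ 460. -310.] d 55 areaD
jar ztop 61 c [ 432. -184.] d 56 areaD
p1 ztop 62 c [354. -89.] d 56 areaD
v1 ztop 62 c [ 278. -249.] d 57 areaD
v2 ztop 62 c [ 420. -427.] d 57 areaD
p2 ztop 62 c [ 334. -353.] d 57 areaD
A [618.8 258.9  48.2  38.1  81.4]
  sleeve [689. 263.] 75 0.05988424933964831
B [618.8 105.9  20.8  75.9   0.7]
  sleeve [682. 109.] 46 0.04687623195850934
C [646.7 -96.3  76.4  28.8  89.9]
  sleeve [713. -94.] 55 0.051502591237089404
D [ 639.2 -283.3   63.8   39.3   88.7]
  sleeve [ 711. -282.] 65 0.05543458599446414
```

Run:
```python
import pickle,numpy as np,cv2
from h import *
s=pickle.load(open('s0.pkl','rb'))['top']; W,_,_=world(s); P=onplane(s,.005);g=s['color'].max(2)
for n,(u,v,sx,sy) in dict(A=(195,143,.689,.263),B=(264,147,.682,.109),C=(345,136,.713,-.094),D=(415,138,.711,-.282)).items():
    m=(g<85)&(W[...,2]<.012)
    z=np.zeros_like(m);z[v-35:v+35,u-35:u+35]=1;m&=z
    m=cv2.morphologyEx(m.astype(np.uint8),cv2.MORPH_OPEN,np.ones((5,5)))
    r=rect(m,P);d=np.array([sx,sy])*1000-r[:2]
    print(n,np.round(r,1),'to sleeve',np.hypot(*d).round(1),np.degrees(np.arctan2(d[1],d[0])).round(1), g[v-12:v+25:4,u])
    # bright steel plate outline
b=cv2.resize(s['color'][80:170,165:445,::-1],None,fx=2.8,fy=2.8,interpolation=cv2.INTER_CUBIC);cv2.imwrite('pics/trays.png',b)
```

```text
A [602.  275.6  82.   82.   82.4] to sleeve 87.9 -8.2 [ 50  51  53  55  59  63  66 145 127 175]
B [592.8 102.9  82.2  82.2   5.3] to sleeve 89.4 3.9 [ 51  49  51  51  51  51  52 128 107 176]
C [625.5 -98.8  80.7  81.1   0.7] to sleeve 87.7 3.1 [ 48  50  50  49  51  51  52 182 140 180]
D [ 622.6 -278.1   79.2   81.9   89.2] to sleeve 88.5 -2.5 [ 48  49  50  50  51  50  51 193 159 180]
```

View pics/trays.png

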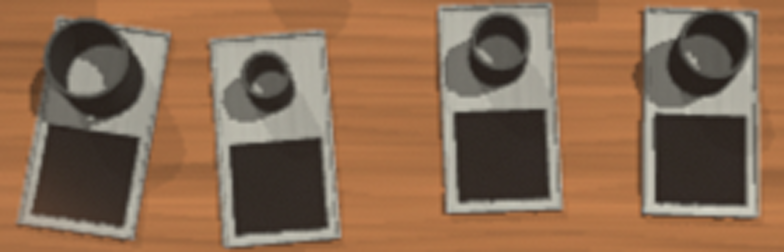

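Request:
arm_command(
  targets=[0,0,-12,-169,-145,0,-1,0,0,-12,-169,-145,0,-1,0,0,-24.2,-169,-145,0,-1,0,0,-24.2,-169,-145,0,-1,0,0,-24.2,-169,-145,0,-1,0,0,-24.2,-220,-115,0,-1,0,0,-24.2,-260,-95,30,-1,0,0,-24.2,-312,-73,60,-1,0,0,-24.2,-312,-73,80,-1,0,0,-24.2,-312,-73,100,-1,0,0,-24.2,-312,-73,100,-1,0,0,-24.2,-312,-73,100,-1],
)

```text
time: 1.3
tool_pos: [0.4795, 0.3073, 0.1052]
ee_rot: [-3.141, -0.001, -3.141]
wrist_force: [0.0, 0.7, 0.7]
width: 0.0942
finger_force: 0.0
```

Request:
arm_command(
  targets=[0,0,0,0,0,40,-1,0,0,0,0,0,75,-1,0,0,0,0,0,88,-1,0,0,0,0,0,93,-1,0,0,0,0,0,93,-1,0,0,0,0,0,93,1,0,0,0,0,0,93,1,0,0,0,0,0,93,1,0,0,0,0,0,93,1,0,0,0,0,0,93,1,0,0,0,0,0,93,1,0,0,0,0,0,93,1,0,0,0,0,0,93,1],
)

```text
time: 2.6
tool_pos: [0.4799, 0.3076, 0.0124]
ee_rot: [3.141, -0.0, -3.141]
wrist_force: [-0.6, 1.0, -0.5]
width: 0.0335
finger_force: 25.8
```

Request:
arm_command(
  targets=[0,0,0,0,0,-30,1,0,0,0,0,0,-60,1,0,0,0,-15,-30,-70,1,0,0,0,-40,-70,-70,1,0,0,0,-65,-115,-70,1,0,0,0,-90,-160,-70,1,0,0,0,-108,-195,-70,1,0,0,0,-113,-205,-65,1,0,0,0,-113,-205,-50,1,0,0,0,-113,-205,-35,1,0,0,0,-113,-205,-22,1,0,0,0,-113,-205,-15,1,0,0,0,-113,-205,-15,1,0,0,0,-113,-205,-15,1],
)

```text
time: 4.0
tool_pos: [0.5929, 0.1033, 0.0275]
ee_rot: [3.141, 0.0, -3.14]
wrist_force: [0.3, -0.5, -0.5]
width: 0.0334
finger_force: 30.0
```

Request:
arm_command(
  targets=[0,0,0,0,0,3,1,0,0,0,0,0,6,1,0,0,0,0,0,8,1,0,0,0,0,0,9,1,0,0,0,0,0,9.5,1,0,0,0,0,0,10,1,0,0,0,0,0,10,1,0,0,0,0,0,10,1],
)

```text
time: 4.8
tool_pos: [0.5931, 0.1025, 0.0176]
ee_rot: [3.141, 0.0, -3.141]
wrist_force: [-0.0, -0.3, -0.5]
width: 0.0336
finger_force: 30.0
```

Within 0.2 mm of the pad. I'll open, then retreat upward.

Request:
arm_command(
  targets=[0,0,0,0,0,0.3,0.8,0,0,0,0,0,0.3,0.4,0,0,0,0,0,0.3,0,0,0,0,0,0,0.3,-0.5,0,0,0,0,0,0.3,-1,0,0,0,0,0,0.3,-1,0,0,0,0,0,0.3,-1,0,0,0,0,0,-20,-1,0,0,0,0,0,-60,-1,0,0,0,0,0,-82,-1,0,0,0,0,0,-82,-1,0,0,0,50,-12,-82,-1,0,0,0,100,-25,-82,-1,0,0,0,140,-36,-80,-1,0,0,0,153,-38,-75,-1,0,0,0,153,-38,-75,-1,0,0,0,153,-38,-75,-1],
)

```text
time: 6.5
tool_pos: [0.4401, 0.0645, 0.0917]
ee_rot: [3.141, -0.001, -3.141]
wrist_force: [-0.0, 0.3, 0.1]
width: 0.0942
finger_force: 0.0
```

Run:
```python
from bench import robot
import cv2
for n in("top","wrist"):
    s=robot.snapshot(n);cv2.imwrite(f'pics/{n}1.png',s['color'][...,::-1])
```

```text
(no output)
```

View pics/top1.png

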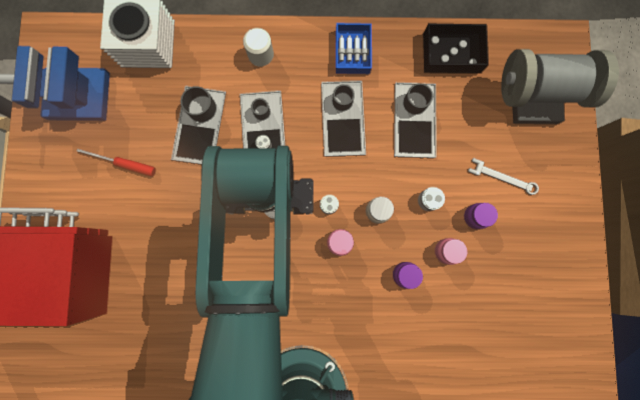

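View pics/wrist1.png

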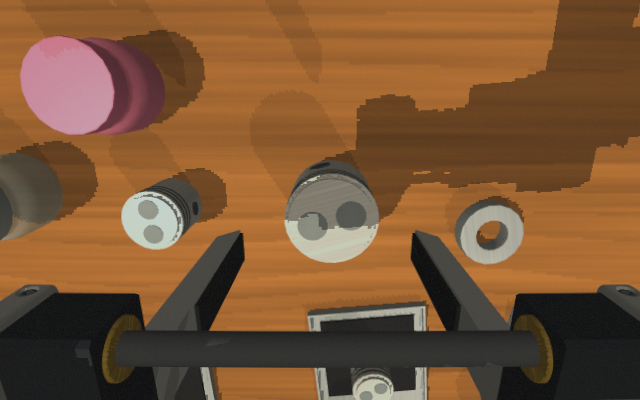

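Piston 34 stands upright on its pad (top view 264,142), and piston 64 is centred between the open fingers (wrist view 332,212).

Request:
arm_command(
  targets=[0,0,0,0,0.5,35,-1,0,0,0,0,0.5,60,-1,0,0,0,0,0.5,72,-1,0,0,0,0,0.5,77,-1,0,0,0,0,0.5,77,-1,0,0,0,0,0.5,77,1,0,0,0,0,0.5,77,1,0,0,0,0,0.5,77,1,0,0,0,0,0.5,77,1,0,0,0,0,0.5,77,1,0,0,0,0,0.5,77,1,0,0,0,0,0.5,77,1],
)

```text
time: 7.8
tool_pos: [0.4407, 0.0659, 0.0162]
ee_rot: [3.14, 0.001, -3.141]
wrist_force: [-1.4, 4.9, 4.4]
width: 0.0635
finger_force: 30.0
```

Request:
arm_command(
  targets=[0,0,0,0,0,-30,1,0,0,0,0,0,-60,1,0,0,0,-15,25,-80,1,0,0,0,-40,60,-80,1,0,0,0,-75,100,-80,1,0,0,0,-110,140,-80,1,0,0,0,-140,180,-80,1,0,0,0,-156,203,-80,1,0,0,0,-161,210,-75,1,0,0,0,-161,210,-60,1,0,0,0,-161,210,-42,1,0,0,0,-161,210,-27,1,0,0,0,-161,210,-17,1,0,0,0,-161,210,-15,1,0,0,0,-161,210,-15,1,0,0,0,-161,210,-15,1],
)

```text
time: 9.4
tool_pos: [0.6017, 0.275, 0.0317]
ee_rot: [3.141, 0.002, -3.141]
wrist_force: [-0.3, 0.3, -3.8]
width: 0.0636
finger_force: 30.0
```

Request:
arm_command(
  targets=[0,0,0,0,1,4,1,0,0,0,0,1,7,1,0,0,0,0,1,8.5,1,0,0,0,0,1,9.3,1,0,0,0,0,1,9.8,1,0,0,0,0,1,10.2,1,0,0,0,0,1,10.4,1,0,0,0,0,1,10.4,1],
)

```text
time: 10.2
tool_pos: [0.6008, 0.2761, 0.0213]
ee_rot: [3.141, 0.0, -3.141]
wrist_force: [-5.7, -2.1, 4.3]
width: 0.0637
finger_force: 30.0
```

Request:
arm_command(
  targets=[0,0,0,0,0,0,0.6,0,0,0,0,0,0,0.2,0,0,0,0,0,0,-0.5,0,0,0,0,0,0,-1,0,0,0,0,0,0,-1,0,0,0,0,0,-20,-1,0,0,0,0,0,-60,-1,0,0,0,0,0,-90,-1,0,0,0,20,-43,-90,-1,0,0,0,40,-86,-90,-1,0,0,0,60,-129,-90,-1,0,0,0,80,-172,-90,-1,0,0,0,100,-215,-90,-1,0,0,0,120,-258,-90,-1,0,0,0,140,-300,-90,-1,0,0,0,152,-330,-80,-1,0,0,0,156,-338,-70,-1,0,0,0,156,-338,-70,-1,0,0,0,156,-338,-70,-1],
)

```text
time: 12.1
tool_pos: [0.4455, -0.0612, 0.0899]
ee_rot: [3.141, 0.0, -3.141]
wrist_force: [0.4, 0.3, -0.2]
width: 0.0941
finger_force: 0.0
```

Run:
```python
from bench import robot
import cv2,numpy as np
a=[robot.snapshot(n)['color'] for n in("top","wrist")]
cv2.imwrite('pics/m2.png',np.hstack([a[0][70:350,160:500],a[1][60:340,40:480]])[...,::-1])
```

```text
(no output)
```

View pics/m2.png

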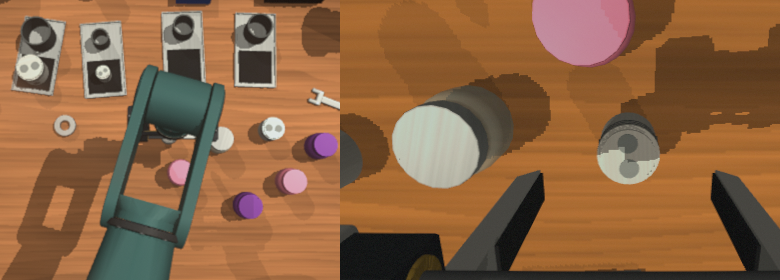

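Piston 64 is upright on its pad (crop 30,68), piston 44 is centred between the fingers (crop 629,153), and the jar is clear of the left finger.

Request:
arm_command(
  targets=[0,0,0,0,0,35,-1,0,0,0,0,0,60,-1,0,0,0,0,0,72,-1,0,0,0,0,0,76,-1,0,0,0,0,0,76,-1,0,0,0,0,0,76,1,0,0,0,0,0,76,1,0,0,0,0,0,76,1,0,0,0,0,0,76,1,0,0,0,0,0,76,1,0,0,0,0,0,76,1,0,0,0,0,0,76,1],
)

```text
time: 13.4
tool_pos: [0.4452, -0.0619, 0.0141]
ee_rot: [3.141, 0.0, -3.141]
wrist_force: [0.2, 1.1, -0.2]
width: 0.0437
finger_force: 30.0
```

Request:
arm_command(
  targets=[0,0,0,0,0,-30,1,0,0,0,0,0,-65,1,0,0,0,-15,-3,-80,1,0,0,0,-45,-9,-80,1,0,0,0,-90,-18,-80,1,0,0,0,-130,-27,-80,1,0,0,0,-160,-33,-80,1,0,0,0,-175,-36,-78,1,0,0,0,-180,-37,-70,1,0,0,0,-180,-37,-55,1,0,0,0,-180,-37,-38,1,0,0,0,-180,-37,-25,1,0,0,0,-180,-37,-17,1,0,0,0,-180,-37,-15,1,0,0,0,-180,-37,-15,1,0,0,0,-180,-37,-15,1],
)

```text
time: 15.0
tool_pos: [0.6258, -0.0991, 0.0301]
ee_rot: [-3.141, 0.002, -3.141]
wrist_force: [0.4, -0.3, -1.4]
width: 0.0432
finger_force: 30.0
```

Request:
arm_command(
  targets=[0,0,0,0,0,4,1,0,0,0,0,0,7,1,0,0,0,0,0,8.5,1,0,0,0,0,0,9.5,1,0,0,0,0,0,10.2,1,0,0,0,0,0,10.6,1,0,0,0,0,0,10.8,1,0,0,0,0,0,10.8,1],
)

```text
time: 15.8
tool_pos: [0.6251, -0.0989, 0.0192]
ee_rot: [3.142, 0.0, -3.141]
wrist_force: [-3.9, 1.4, 5.8]
width: 0.0432
finger_force: 30.0
```

Request:
arm_command(
  targets=[0,0,0,0,0,0,0.6,0,0,0,0,0,0,0.2,0,0,0,0,0,0,-0.5,0,0,0,0,0,0,-1,0,0,0,0,0,0,-1,0,0,0,0,0,-20,-1,0,0,0,0,0,-60,-1,0,0,0,0,0,-90,-1,0,0,0,30,-38,-90,-1,0,0,0,60,-76,-90,-1,0,0,0,90,-115,-90,-1,0,0,0,120,-153,-90,-1,0,0,0,150,-191,-90,-1,0,0,0,162,-207,-80,-1,0,0,0,165,-211,-72,-1,0,0,0,165,-211,-72,-1,0,0,0,165,-211,-72,-1],
)

```text
time: 17.5
tool_pos: [0.4609, -0.3089, 0.0898]
ee_rot: [3.14, -0.0, -3.14]
wrist_force: [0.0, -0.2, 0.8]
width: 0.0939
finger_force: 0.0
```

Run:
```python
from bench import robot
import cv2,numpy as np
a=[robot.snapshot(n)['color'] for n in("top","wrist")]
cv2.imwrite('pics/m3.png',np.hstack([a[0][70:350,160:500],a[1][60:340,40:480]])[...,::-1])
```

```text
(no output)
```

View pics/m3.png

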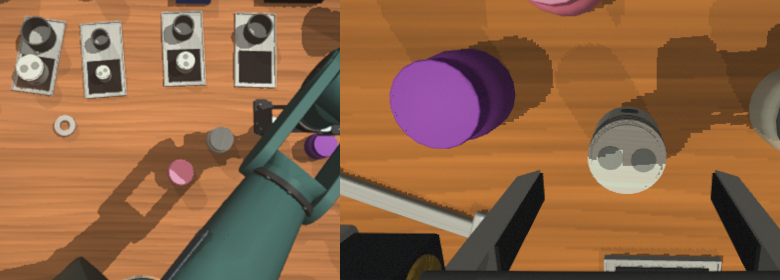

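Piston 44 is upright on its pad (crop 185,62), and piston 54 is centred between the fingers (crop 627,155). The wrench and purple jar are clear.

Request:
arm_command(
  targets=[0,0,0,0,-1,35,-1,0,0,0,0,-1,60,-1,0,0,0,0,-1,71,-1,0,0,0,0,-1,75,-1,0,0,0,0,-1,75,-1,0,0,0,0,-1,75,1,0,0,0,0,-1,75,1,0,0,0,0,-1,75,1,0,0,0,0,-1,75,1,0,0,0,0,-1,75,1,0,0,0,0,-1,75,1,0,0,0,0,-1,75,1],
)

```text
time: 18.8
tool_pos: [0.4604, -0.3105, 0.0155]
ee_rot: [3.14, 0.0, -3.141]
wrist_force: [-0.6, 2.8, 2.3]
width: 0.0535
finger_force: 30.0
```

Request:
arm_command(
  targets=[0,0,0,0,0,-30,1,0,0,0,0,0,-65,1,0,0,0,-15,3,-80,1,0,0,0,-45,9,-80,1,0,0,0,-85,17,-80,1,0,0,0,-120,24,-80,1,0,0,0,-147,28,-80,1,0,0,0,-159,31,-78,1,0,0,0,-162,31,-70,1,0,0,0,-162,31,-55,1,0,0,0,-162,31,-38,1,0,0,0,-162,31,-25,1,0,0,0,-162,31,-17,1,0,0,0,-162,31,-15,1,0,0,0,-162,31,-15,1,0,0,0,-162,31,-15,1],
)

```text
time: 20.4
tool_pos: [0.6228, -0.2804, 0.0313]
ee_rot: [-3.141, 0.002, -3.141]
wrist_force: [-0.2, -0.3, -2.0]
width: 0.0534
finger_force: 30.0
```

Now the last 10.7 mm down.

Request:
arm_command(
  targets=[0,0,0,0,1,4,1,0,0,0,0,1,7,1,0,0,0,0,1,8.5,1,0,0,0,0,1,9.3,1,0,0,0,0,1,9.9,1,0,0,0,0,1,10.3,1,0,0,0,0,1,10.5,1,0,0,0,0,1,10.5,1],
)

```text
time: 21.2
tool_pos: [0.6222, -0.2788, 0.0206]
ee_rot: [3.141, 0.0, -3.141]
wrist_force: [-2.6, 2.0, 3.2]
width: 0.0535
finger_force: 30.0
```

Request:
arm_command(
  targets=[0,0,0,0,0,0,0.6,0,0,0,0,0,0,0.2,0,0,0,0,0,0,-0.5,0,0,0,0,0,0,-1,0,0,0,0,0,0,-1,0,0,0,0,0,-20,-1,0,0,0,0,0,-60,-1,0,0,0,0,0,-100,-1,0,0,0,40,0,-130,-1,0,0,0,80,0,-150,-1,0,0,0,120,0,-170,-1,0,0,0,170,0,-170,-1,0,0,0,220,0,-170,-1,0,0,0,260,0,-170,-1,0,0,0,260,0,-170,-1,0,0,0,260,0,-170,-1],
)

```text
time: 22.8
tool_pos: [0.3624, -0.2795, 0.1901]
ee_rot: [-3.141, 0.002, 3.141]
wrist_force: [-0.2, -0.4, -0.5]
width: 0.094
finger_force: 0.0
```

Run:
```python
from bench import robot
from h import *
s=robot.snapshot("top");cv2.imwrite('pics/m4.png',s['color'][...,::-1]);W,_,_=world(s)
for n,c,z in(('34',(593,103),43),('44',(625.5,-99),47),('54',(622.6,-278),52),('64',(602,275.6),57),('jar',(432,-184),61)):
    p=W[(np.hypot(W[...,0]*1000-c[0],W[...,1]*1000-c[1])<45)&(abs(W[...,2]*1000-z)<5)&(W[...,0]<.665)]
    q,r=cv2.minEnclosingCircle((p[:,:2]*1000).astype(np.float32)); print(n,np.round(np.array(q)-c,1),round(2*r),p[:,2].mean()*1000)
```

```text
34 [ 0.9 -2.1] 35 41.70006650177811
44 [-1.  -0.5] 45 45.88493699121098
54 [-0.9 -2.2] 56 51.10203599036783
64 [-3.7 -2. ] 66 56.0682653973678
jar [ 0.4 -0.1] 56 61.315222902870566
```

View pics/m4.png

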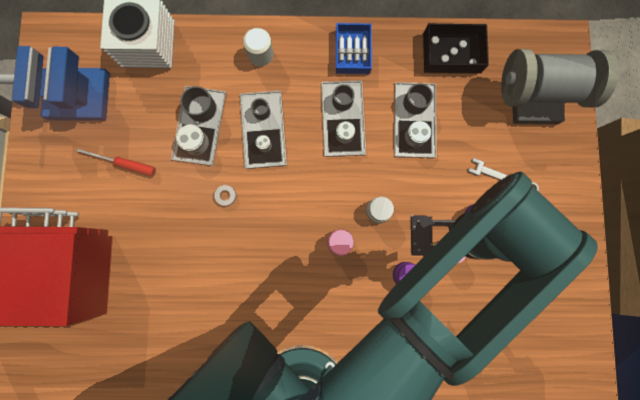

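All four pistons are upright on their pads, at (190,137), (263,143), (345,131) and (420,132). Each is within about 4 mm of centre, and the jar at (381,209) has not moved.

```bash
python3 -c "
from bench import robot
print(robot.close_job())"
```

```text
the job is handed in; nothing more can be done
None
```

The job is handed in: all four pistons stand upright on the pads of their matching sleeves, each measured within about 5 mm of centre, the jar has not moved, and the arm is clear after about 23 s. No verdict was returned.

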